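Eject the loaded vial tray and catch it with the other finger

TASK

Two vial docks stand on the bench: on the one whose tray is loaded with small vials, press the eject key down with one fingertip and, keeping the key down, let the tray pop out by two to five centimetres and stop its front plate with the other finger before the tray runs out to its end stop. Finish while holding it like that: one finger on the pressed key, the tray resting against the other. Do not pinch the plate, and leave the dock with the empty tray and all the loose things where they are.

Things in the scene. Friction and masses are not known exactly. Their poses are not given: they have to be found in the camera images.
- dock_a: the vial dock that holds the LOADED tray (six small capped vials, 12 mm wide, seen from above through the open well in the middle of the dock). Fixed beige box 150 mm long (its x) and 100 mm wide (its y), decks at 52 mm height; origin under its centre. Its front faces its own -x, and the tray comes out that way
- keytop_a (a point): centre of the top face of dock_a's grey eject key, moves with the key; axes as dock_a. The key is 36 mm long (dock x) by 30 mm wide, on the front deck 40 mm ahead (-x) of the dock's centre; its top stands at 61 mm height at rest and 55 mm fully pressed, 3 mm above the deck. The front plate's front face, tray shut, is 40 mm further ahead (-x) than this point
- plate_a (a point): middle of the top edge of the front face of dock_a's tray front plate, moves with the tray; axes as dock_a. The upright aluminium plate is 5 mm thick; its upper part (from 54 to 80 mm height) is 60 mm wide, the part below 84 mm. The plate's back lies 17 mm ahead of the key's front edge when the tray is shut, so two open fingers can stand astride it, one tip over the key and the other ahead of the plate
- key_a (a joint): travel of dock_a's key, m: 0 up, 0.006 fully down (straight down). Spring: 2.4 N to start, 6 N fully down. The latch lets go at about 0.004
- tray_a (a joint): how far dock_a's tray is out, m: 0 shut and latched, 0.09 at its end stop. Once unlatched a spring of about 3 N drives it out level, damped, at about 50 mm/s, and it keeps pushing: nothing but a finger stops it before the end stop. The latch does not catch it again while the key is down
- dock_b: the other vial dock, the same in every size and part, but its tray is EMPTY (six bare wells). Origin and axes as dock_a. Either dock may be on the left or right
- keytop_b (a point): centre of the top of dock_b's eject key, as keytop_a
- key_b (a joint): travel of dock_b's key, m, as key_a
- tray_b (a joint): how far dock_b's tray is out, m, as tray_a
- vial_mid: loose 20 ml sample vial standing on the bench between the docks, 23 mm wide, 58 mm tall, 30 g; origin under its centre
- vial_a: loose sample vial of the same kind, standing on the rear left corner of dock_a, 23 mm wide, 58 mm tall; origin under its centre
- vial_b: loose sample vial of the same kind, standing on the rear left corner of dock_b, 23 mm wide, 58 mm tall; origin under its centre
- reagent: loose glass reagent bottle standing between the docks, 56 mm wide, 120 mm tall; origin under its centre
- jar: loose amber jar to the left, 66 mm wide, 75 mm tall; origin under its centre
- tipbox: loose pipette tip box to the right, 85 x 120 x 56 mm; origin under its centre
- spanner: loose 150 mm spanner lying to the left, along its own x

How it is judged:
On the way, in this order (a step that is already met when the one before it is completed fails the run):
1. the loaded dock's key is pressed and its tray has popped out of the latch (value of joint key_a above 0.003 m and value of joint tray_a above 0.005 m), for 0.02 s.
2. the tray is stopped 12 to 60 mm out, resting against a finger, while the key is still held down by the fingers (value of joint key_a above 0.003 m and value of joint tray_a between 0.012 and 0.06 m and contact force between the fingers and tray_a above 0.5 N and contact force between the fingers and key_a above 0.5 N and velocity of joint tray_a below 0.005 m/s), for 0.3 s.
At the end, for the whole second after the job is handed in: Through the last second the loaded dock's key is held down at least 3 mm by the fingers, its tray stands still 12 to 60 mm out and pushes on a finger with more than 0.5 N; the empty dock is shut with its key up (all of step 2 and velocity of joint tray_a above -0.005 m/s and value of joint tray_b below 0.003 m and value of joint key_b below 0.001 m); the arm keeps its last pose, push and grip.
It fails at once if the loaded tray ran out past 70 mm (value of joint tray_a above 0.07 m).
It fails at once if the front plate was pinched or rammed (over 15 N between fingers and tray) (contact force between the fingers and tray_a above 15 N).
It fails at once if the empty dock's key was pressed or its tray let out (value of joint key_b above 0.003 m or value of joint tray_b above 0.004 m).
It fails at once if a loose thing was lifted, carried or shifted by more than 25 mm (distance of any of vial_mid, vial_a, vial_b, reagent, jar, tipbox, spanner from where it was at the start of the episode above 0.025 m).
It also fails if it takes over 29 s, if anything falls off the work surface, if the arm or the gripper's body presses on something with over 40 N, if the wrist force passes 120 N, or if a joint passes its speed limit or range.

ROBOT

A 7-joint arm with a two-finger parallel gripper is mounted at the origin on the work surface. World frame = base frame: x ahead of the robot, y to its left, z up, the work surface at z = 0. Lengths are in m, angles in rad, forces in N, time in s.
With the tool pointing down it reaches from about 0.4 to 0.85 m from the base axis. Payload 10.4 kg.
Tool frame: the origin (TCP) lies at the centre of the arm's flange, where the gripper is bolted on; the fingertips stand 173 mm ahead of it and the grasp point (between the pads) lies 155 mm ahead of it; z points along the fingers, y is the line along which they close (so a half turn about z gives the same grasp; the last joint's range is limited). The gripper opens to 85 mm and grips with 20 to 120 N. Pads are 22 mm wide; open, the fingers measure 114 mm over their backs; the gripper's body (76 mm by 85 mm) begins 54 mm behind the grasp point. The pads swing forward as they close: fully open they stand 13 mm farther back than shut.
Start: joints at [-1.204, 0.332, -0.065, 1.46, 0.022, 1.35, -0.088], TCP at [0.237, 0.578, 0.405] pointing down, gripper open.
Joint ranges: [-2.6, 2.6], [-0.5, 2.12], [-1.47, 1.34], [0.16, 2.42], [-1.27, 4.41], [0.06, 2.06], [-2.6, 2.6]. Speed limits (rad/s): [2.22, 2.22, 2.79, 2.79, 3.14, 3.14, 3.14].

INTERFACE

Orientations are given as a unit quaternion [x, y, z, w].
In Python, from workcell import manip, viewer, finder gives the robot as it stands.
- The arm moves only by the tool arm_command, never from a script. Its argument "plan" is a list of rows, each an object with "dp": the shift along the tool's x, y, z in mm, a list of three; "spin": the turn about the tool's z in rad. A call has 1 to 5 rows; each row shifts and turns the commanded pose from where the row before left it, along the tool's axes as they then stand; what a row does not reach is not made up. A row lasts 1/10 s, in which the tool goes at most 50 mm and 8.59 degrees, less where a joint would pass 70% of its speed; a pose out of reach is approached as far as the arm can. A call is refused whole if a number of a shift passes 50 or a number of a turn 0.15, either way. A call with a gripper value outside its range is refused whole. "grip" is the closure, from -1 (fully open) to 1 (shut), set as the call begins (left out, the last holds). The fingers move at their own pace and stop on an object; "newtons" is the grip in N (left out, the last holds). Time passes only in rows, so rows that do not move let the fingers close. It gives the time, the measured TCP pose, the force, the opening and the grip force at its end, in the units of the state.
- manip.get_obs(): the state, without advancing time (a new reading comes with each control period).
- viewer.camera(name): name is "side" or "top"; returns the picture (420x560x3 uint8, blue, green, red); there is no depth.
- viewer.camera_params(name): a dict with "vertical_fov" (degrees; the focal length in pixels is half the picture's height over the tangent of half this angle, whatever the lens; pixels are square), "cx", "cy" (the principal point, pixels), "k1" (the pictures are not rectified: a ray, as slopes to the right and down, at radius r is drawn at 1 + k1 r^2 times it, then the intrinsics apply), "R" (3x3) and "t" (3): a world point X has camera coordinates R X + t. Camera axes: x right, y down, z forward; pixel columns grow to the right and rows downward; lengths in m; the calibration is good to about 2 mm. A picture is of the moment at which its call begins. camera_params takes no time and is no camera call.
- manip.hand_in(): hands the job in; it is judged then, once.
Trained networks look in the newest picture that a camera, given by its name, has taken for a name from the list of things; names that differ only in an ending like _2 or _b are one class to them, and where a whole thing is asked for, a point or a joint stands for the part that bears it (a point fixed in the world has none). Each returns a list of dicts, best first, with "score" (0 to 1); they miss things now and then, are a little off and sometimes report something else, mostly with a low value. They report only what shows in the picture. A call takes as long as a camera call.
- finder.find_in(camera, thing): "position" ([x, y, z] in m, in world coordinates, good to about 4 mm: the middle of the surface that is visible of it).
The state is a dict: "clock": time; "joint_pos": joint angles; "joint_velocities": joint speeds; "tau": joint torques, N m; "position": TCP position; "ee_rot": TCP orientation; "ft_force": force on the tool from outside, world axes, zero at the start; "torque": the same for the moment, N m; "grip_width": opening from 0.0 (shut) to 1.0 (fully open); "grasp_force": force on a finger pad.
Only numpy, scipy, OpenCV 4.12 (cv2) and the standard library are available. Lean on these libraries where they do the work, as an engineer would, in place of code of your own. Each camera call takes 0.05 s, during which the arm holds its last target. There are 200 camera calls.

## Working session

There is one attempt and no reset: what is moved stays moved. The work goes in short steps, Python scripts to look and compute and a tool call to move; the robot and the scene stay as the last step left them, time stands still between calls to the robot, and variables do not carry over. Pictures are saved under pics/ and viewed, at most 10 in all, crops included, and the job is handed in when it is done.

Besides the shell and the picture viewer there is one more tool, called after "Call:" as name(argument=value, ...) on one line, values as JSON. arm_command: Moves the arm, as the interface text tells. Its arguments: {"type":"object","properties":{"plan":{"type":"array","items":{"type":"object","properties":{"dp":{"type":"array","items":{"type":"number"}},"spin":{"type":"number"}}}},"grip":{"type":"number"},"newtons":{"type":"number"}},"required":["plan"]}

```bash
mkdir -p pics
python3 - <<'E'
from workcell import manip, viewer, finder
import cv2
for n in("top","side"):
    cv2.imwrite(f"pics/{n}0.png",viewer.camera(n)); print(n,viewer.camera_params(n))
for th in("dock_a","keytop_a","plate_a","vial_mid","reagent"):
    for c in ("top","side"):
        print(th,c,[(r["score"],r["position"]) for r in finder.find_in(c,th)][:4])
print(manip.get_obs())
E
```

```text
top {'vertical_fov': 54.535823530346114, 'cx': 277.17345694466945, 'cy': 217.2652923818086, 'k1': -0.043467673636410166, 'R': array([[-0.02141472, -0.9995129 , -0.02270201],
       [-0.9870996 ,  0.02474162, -0.15818417],
       [ 0.15866881,  0.01902168, -0.98714861]]), 't': array([0.02815995, 0.58353095, 1.14430312])}
side {'vertical_fov': 54.09446644178303, 'cx': 280.91956573911295, 'cy': 206.94134008730612, 'k1': 0.013096299624456388, 'R': array([[ 0.65639974, -0.75412233, -0.02094979],
       [-0.44440777, -0.3640811 , -0.81850271],
       [ 0.60962375,  0.54657522, -0.57412056]]), 't': array([-0.39114791,  0.3053013 ,  0.72322155])}
dock_a top [(0.84, [0.6052, 0.2179, 0.0492]), (0.66, [0.5938, -0.1572, 0.0484])]
dock_a side [(0.97, [0.5945, 0.1952, 0.0436]), (0.76, [0.5707, -0.1637, 0.0498]), (0.48, [0.6328, -0.0176, 0.0666]), (0.26, [0.5218, -0.1521, 0.0398])]
keytop_a top [(0.55, [0.5571, -0.1522, 0.0599]), (0.42, [0.5739, 0.2207, 0.0562])]
keytop_a side [(0.51, [0.5342, 0.2172, 0.0441]), (0.49, [0.5622, -0.1559, 0.0623])]
plate_a top []
plate_a side [(0.94, [0.5228, -0.1521,
[... 354 characters left out ...]
89,  0.33216486, -0.06471712,  1.46010778,  0.02158137,
        1.34987773, -0.08850845]), 'joint_velocities': array([-4.21409208e-04, -8.04413693e-04, -6.28633953e-06, -1.55448741e-03,
       -1.33447872e-03, -1.28145297e-03,  1.26494562e-03]), 'tau': array([-5.74399219e-04, -6.24936175e+01,  4.89667605e-02, -3.91700542e+01,
        1.65228127e-02,  1.52330973e-03,  1.58337275e-05]), 'position': array([0.23749513, 0.57812048, 0.4047558 ]), 'ee_rot': array([ 1.93679898e-01,  9.81064775e-01,  7.02049255e-05, -9.10795633e-06]), 'ft_force': array([ 0.00050573, -0.29844222,  0.33354638]), 'torque': array([0.02924606, 0.01806657, 0.01013457]), 'grasp_force': 0.0, 'grip_width': 0.9971789099563825}
```

View pics/top0.png

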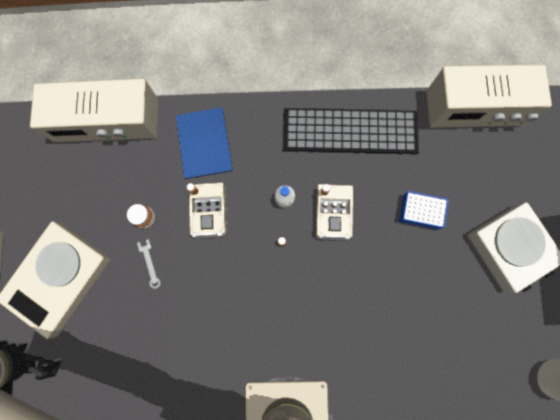

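View pics/side0.png

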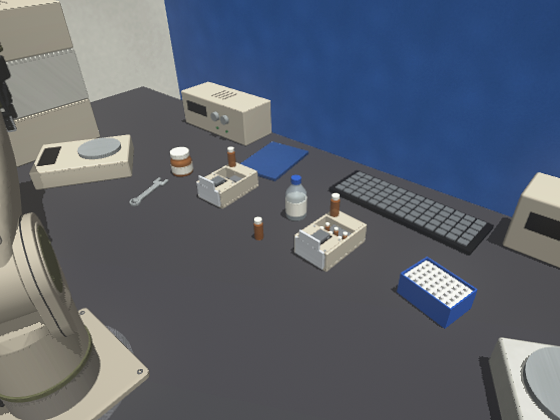

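The right dock (top px ~(335,212)) shows white caps in its well, while the left one (~(207,212)) shows dark bare wells. I'll zoom in to confirm this and get the corners.

Run:
```python
import cv2,numpy as np
a=cv2.imread("pics/top0.png"); s=cv2.imread("pics/side0.png")
f=lambda i,x,y,w,h,k:cv2.resize(i[y:y+h,x:x+w],None,fx=k,fy=k,interpolation=cv2.INTER_CUBIC)
A=f(a,310,180,50,65,9);B=f(s,285,200,90,70,6)
c=np.zeros((585,450+350,3),np.uint8);c[:585,:450]=A
c[:, 450:]=f(a,188,180,39,65,9)[:, :350]
cv2.imwrite("pics/crop1.png",c);cv2.imwrite("pics/crop2.png",B)
```

```text
(no output)
```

View pics/crop1.png

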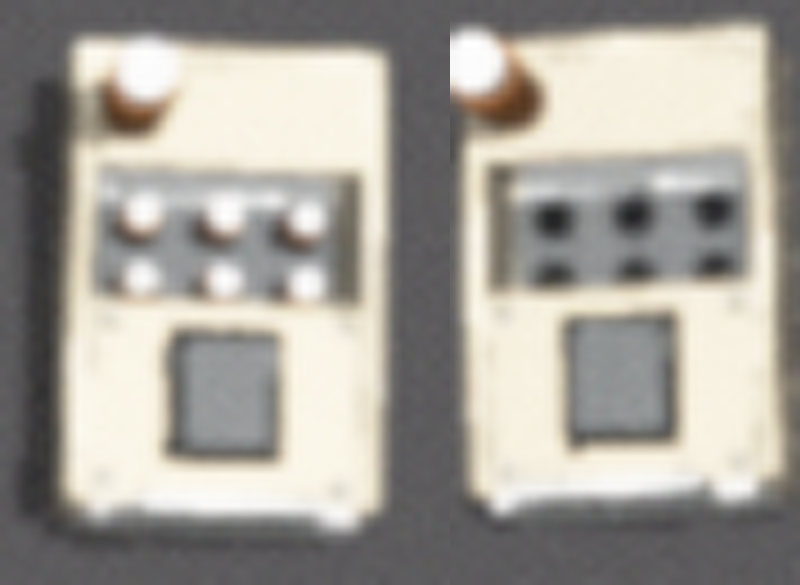

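View pics/crop2.png

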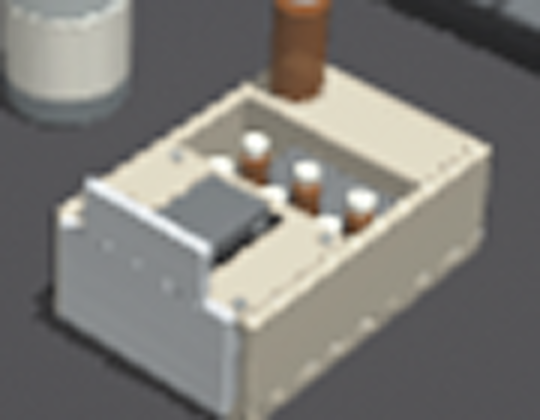

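Confirmed: the right dock has six white-capped vials, and the left one has bare wells. Next I'll fit the dock pose from the corners I read off both crops.

```bash
cat > h.py <<'E'
import numpy as np
from workcell import manip, viewer, finder
from scipy.spatial.transform import Rotation as Ro
def proj(n,X):
    p=viewer.camera_params(n);f=210/np.tan(np.radians(p["vertical_fov"]/2))
    c=np.atleast_2d(X)@p["R"].T+p["t"];s=c[:,:2]/c[:,2:]
    s=s*(1+p["k1"]*(s**2).sum(1,keepdims=True));return s*f+[p["cx"],p["cy"]]
def to(target,yaw,o=None):
    """tool-frame shift (mm) and spin to put TCP at target with tool y along yaw"""
    o=o or manip.get_obs();R=Ro.from_quat(o["ee_rot"]).as_matrix()
    d=R.T@(np.array(target)-o["position"])*1000
    y=np.arctan2(R[1,1],R[0,1]);s=-(yaw-y)
    return d,s
E
python3 - <<'E'
from h import *
from scipy.optimize import least_squares
T=[((72,40),(75,50,52)),((385,54),(75,-50,52)),((178,335),(-22,15,61)),((280,337),(-22,-15,61)),((172,455),(-58,15,61)),((275,458),(-58,-15,61))]
S=[((88,187),(-80,30,80)),((208,262),(-80,-30,80)),((490,150),(75,-50,52)),((250,88),(75,50,52)),((240,326),(-75,-50,52)),((212,178),(-22,15,61)),((276,212),(-22,-15,61)),((212,252),(-58,-15,61))]
def pts(L):return np.array([l[1] for l in L])/1000.
uT=np.array([l[0] for l in T])+.5;uT=uT/9-.5+[310,180]
uS=np.array([l[0] for l in S])+.5;uS=uS/6-.5+[285,200]
def W(p,P):
    c,s=np.cos(p[2]),np.sin(p[2]);return np.c_[p[0]+c*P[:,0]-s*P[:,1],p[1]+s*P[:,0]+c*P[:,1],P[:,2]]
rT=lambda p:(proj("top",W(p,pts(T)))-uT)
rS=lambda p:(proj("side",W(p,pts(S)))-uS)
for nm,f in(("T",rT),("S",rS),("both",lambda p:np.r_[rT(p),rS(p)])):
    r=least_squares(lambda p:f(p).ravel(),[.6,-.155,0],loss="soft_l1");print(nm,r.x,np.round(f(r.x),1).tolist())
p=r.x
print("key",W(p,np.array([[-.04,0,.061]])),"mid target",W(p,np.array([[-.0795,0,.35]])))
t=W(p,np.array([[-.0795,0,.35]]))[0]
print(to(t,p[2]),manip.get_obs()["clock"])
E
```

```text
T [ 0.59978497 -0.15300296 -0.06267689] [[0.5, 0.5], [-0.3, 0.2], [0.2, 0.2], [-0.7, 0.4], [0.6, -0.7], [-0.3, -0.7]]
S [ 0.59527564 -0.15638926 -0.03951213] [[-0.9, 0.7], [-0.1, -0.3], [-0.1, -0.1], [6.5, -5.8], [2.8, 1.8], [-0.4, -0.3], [-0.8, -0.5], [-0.0, 0.3]]
both [ 0.59806878 -0.15449222 -0.04525278] [[0.5, 1.4], [-0.2, 0.4], [0.9, 0.9], [-0.0, 0.9], [1.5, -0.1], [0.6, -0.2], [-0.9, -0.3], [-0.2, -1.3], [-0.1, -0.9], [6.7, -6.5], [2.6, 0.7], [-0.3, -1.2], [-0.9, -1.5], [-0.1, -0.7]]
key [[ 0.55810973 -0.15268272  0.061     ]] mid target [[ 0.51865017 -0.15089585  0.35      ]]
(array([-537.10864521, -567.48413678,   54.65542173]), np.float64(1.2262257251078403)) 0.6
```

Call:
arm_command(plan=[{"dp": [-30,-32,0]},{"dp": [-30,-32,0]},{"dp": [-30,-32,0]},{"dp": [-30,-32,0]},{"dp": [-30,-32,0]}], grip=-0.53, newtons=20)

```text
invalid input at $.plan[0]: expected keys dp, spin
```

Call:
arm_command(plan=[{"dp": [-30,-32,0]},{"dp": [-30,-32,0]},{"dp": [-30,-32,0]},{"dp": [-30,-32,0]},{"dp": [-30,-32,0]}])

```text
invalid input at $.plan[0]: expected keys dp, spin
```

Call:
arm_command(plan=[{"dp": [-30,-32,0]},{"dp": [-30,-32,0]},{"dp": [-30,-32,0]},{"dp": [-30,-32,0]},{"dp": [-30,-32,0]}])

```text
invalid input at $.plan[0]: expected keys dp, spin
```

Call:
arm_command(plan=[{"dp": [0,0,0],"spin": 0.14},{"dp": [0,0,0],"spin": 0.14},{"dp": [0,0,0],"spin": 0.14},{"dp": [0,0,0],"spin": 0.14},{"dp": [0,0,0],"spin": 0.14}])

```text
clock: 1.1
position: [0.2375, 0.5781, 0.4048]
ee_rot: [0.521, 0.854, 0.0, -0.0]
ft_force: [-0.1, -0.6, 0.4]
grip_width: 1.0
grasp_force: 0.0
```

Call:
arm_command(plan=[{"dp": [0,0,0],"spin": 0.14},{"dp": [0,0,0],"spin": 0.14},{"dp": [0,0,0],"spin": 0.14},{"dp": [0,0,0],"spin": 0.1},{"dp": [0,0,0]}])

```text
invalid input at $.plan[4]: expected keys dp, spin
```

Call:
arm_command(plan=[{"dp": [0,0,0],"spin": 0.14},{"dp": [0,0,0],"spin": 0.14},{"dp": [0,0,0],"spin": 0.14},{"dp": [0,0,0],"spin": 0.106},{"dp": [0,0,0],"spin": 0}], grip=-0.53, newtons=20)

```text
clock: 1.6
position: [0.2374, 0.5782, 0.4048]
ee_rot: [0.723, 0.69, 0.0, 0.0]
ft_force: [-1.1, -0.8, 0.2]
grip_width: 0.764
grasp_force: 0.0
```

Call:
arm_command(plan=[{"dp": [-44,19,0],"spin": 0},{"dp": [-44,19,0],"spin": 0},{"dp": [-44,19,0],"spin": 0},{"dp": [-44,19,0],"spin": 0},{"dp": [-44,19,0],"spin": 0}])

```text
clock: 2.1
position: [0.3229, 0.3521, 0.4049]
ee_rot: [0.722, 0.692, 0.0, -0.0]
ft_force: [1.5, 0.5, 1.2]
grip_width: 0.762
grasp_force: 0.0
```

Call:
arm_command(plan=[{"dp": [-44,19,0],"spin": 0},{"dp": [-44,19,0],"spin": 0},{"dp": [-44,19,0],"spin": 0},{"dp": [-44,19,0],"spin": 0},{"dp": [-44,19,0],"spin": 0}])

```text
clock: 2.6
position: [0.4078, 0.1279, 0.405]
ee_rot: [0.721, 0.692, 0.001, -0.0]
ft_force: [1.4, 0.3, -0.1]
grip_width: 0.771
grasp_force: 0.0
```

Call:
arm_command(plan=[{"dp": [-44,19,0],"spin": 0},{"dp": [-44,19,0],"spin": 0},{"dp": [-44,19,0],"spin": 0},{"dp": [-44,19,0],"spin": 0},{"dp": [0,0,0],"spin": 0}])

```text
clock: 3.1
position: [0.4762, -0.0553, 0.4053]
ee_rot: [0.724, 0.689, 0.0, 0.001]
ft_force: [-0.3, 0.3, 0.2]
grip_width: 0.768
grasp_force: 0.0
```

Run:
```python
from h import *
t=[.5187,-.1509,.29];o=manip.get_obs()
print(to(t,-.045,o),o["clock"],o["position"],o["grip_width"],o["ee_rot"],o["joint_pos"])
```

```text
(array([-93.175919  ,  47.01287071, 115.55562066]), np.float64(-0.004746557452045899)) 3.1 [ 0.4761687  -0.05530056  0.40531218] 0.7682208248268093 [7.24474273e-01 6.89300691e-01 5.90161150e-05 1.25766376e-03] [-0.74216831 -0.03208771  0.75993439  1.86479738  0.02472368  1.29828803
 -0.03885228]
```

Call:
arm_command(plan=[{"dp": [-40,20,0],"spin": 0},{"dp": [-40,20,10],"spin": 0},{"dp": [-13,7,40],"spin": 0},{"dp": [0,0,40],"spin": 0},{"dp": [0,0,30],"spin": 0}])

```text
clock: 3.6
position: [0.5178, -0.1445, 0.2824]
ee_rot: [0.722, 0.692, -0.001, -0.001]
ft_force: [0.2, 1.3, -0.5]
grip_width: 0.767
grasp_force: 0.0
```

Call:
arm_command(plan=[{"dp": [0,0,10],"spin": 0},{"dp": [0,0,0],"spin": 0},{"dp": [0,0,0],"spin": 0}])

```text
clock: 3.9
position: [0.5189, -0.1442, 0.2761]
ee_rot: [0.722, 0.691, 0.001, 0.001]
ft_force: [0.5, -0.1, -0.7]
grip_width: 0.768
grasp_force: 0.0
```

Run:
```python
from h import *
import cv2
o=manip.get_obs();print(to([.5187,-.1509,.265],-.045,o),o["position"],o["ft_force"],o["grip_width"])
t=viewer.camera("top");s=viewer.camera("side")
f=lambda i,x,y,w,h,k:cv2.resize(i[y:y+h,x:x+w],None,fx=k,fy=k,interpolation=cv2.INTER_CUBIC)
cv2.imwrite("pics/c3.png",f(s,270,150,130,120,6)[:600,:780])
# reference: tip positions of fingers predicted
R=Ro.from_quat(o["ee_rot"]).as_matrix()
for y in(.0325,-.0325):
  P=o["position"]+R@np.array([0,y,.165]); print(P,(proj("side",P)-[270,150])*6)
```

```text
(array([-6.65531425,  0.1069798 , 11.1331661 ]), np.float64(0.0012944492235749186)) [ 0.51886356 -0.14424709  0.27613391] [ 0.4838654  -0.05115154 -0.67816722] 0.7683046918820908
[ 0.55163394 -0.14565639  0.11119342] [[276.90373418 401.37872395]]
[ 0.48669612 -0.14281644  0.11107496] [[160.21762767 482.43733541]]
```

View pics/c3.png

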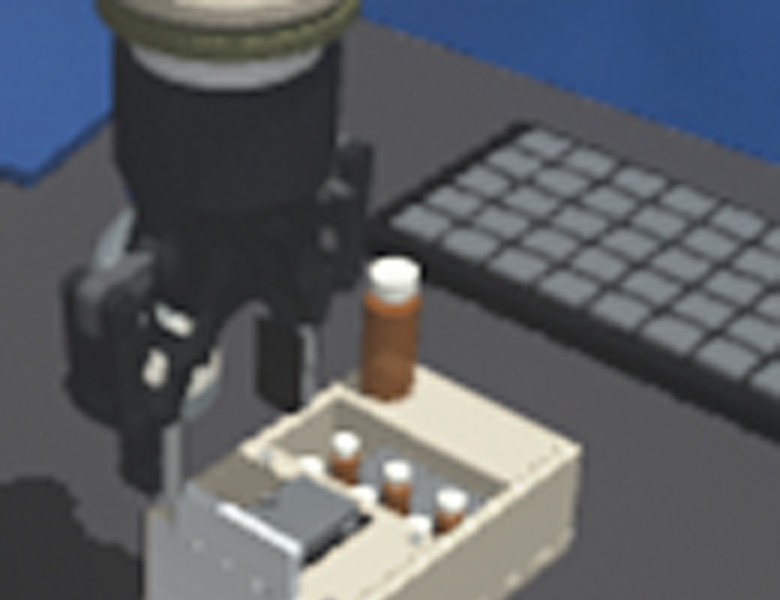

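The picture shows the fingers upright at crop px (295,405) and (160,490), where the calibration predicts the tips. I'll centre sideways and descend.

Call:
arm_command(plan=[{"dp": [-7,0,0],"spin": 0},{"dp": [0,0,15],"spin": 0},{"dp": [0,0,15],"spin": 0},{"dp": [0,0,5],"spin": 0},{"dp": [0,0,0],"spin": 0}])

```text
clock: 4.5
position: [0.5175, -0.151, 0.2383]
ee_rot: [0.723, 0.691, -0.001, -0.001]
ft_force: [0.3, -0.3, 0.2]
grip_width: 0.764
grasp_force: 0.0
```

Call:
arm_command(plan=[{"dp": [0,0,2],"spin": 0},{"dp": [0,0,2],"spin": 0},{"dp": [0,0,0],"spin": 0},{"dp": [0,0,0],"spin": 0}])

```text
clock: 4.9
position: [0.518, -0.1512, 0.2359]
ee_rot: [0.723, 0.691, 0.0, 0.0]
ft_force: [0.0, -0.4, -0.5]
grip_width: 0.765
grasp_force: 0.0
```

Call:
arm_command(plan=[{"dp": [0,0,2],"spin": 0},{"dp": [0,0,2],"spin": 0},{"dp": [0,0,0],"spin": 0},{"dp": [0,0,0],"spin": 0}])

```text
clock: 5.3
position: [0.518, -0.1512, 0.2316]
ee_rot: [0.723, 0.691, -0.0, -0.0]
ft_force: [0.7, 0.6, -0.6]
grip_width: 0.762
grasp_force: 0.0
```

Run:
```python
from h import *
import cv2
s=viewer.camera("side")
cv2.imwrite("pics/c4.png",cv2.resize(s[185:275,270:380],None,fx=6.5,fy=6.5,interpolation=cv2.INTER_CUBIC))
```

```text
(no output)
```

View pics/c4.png

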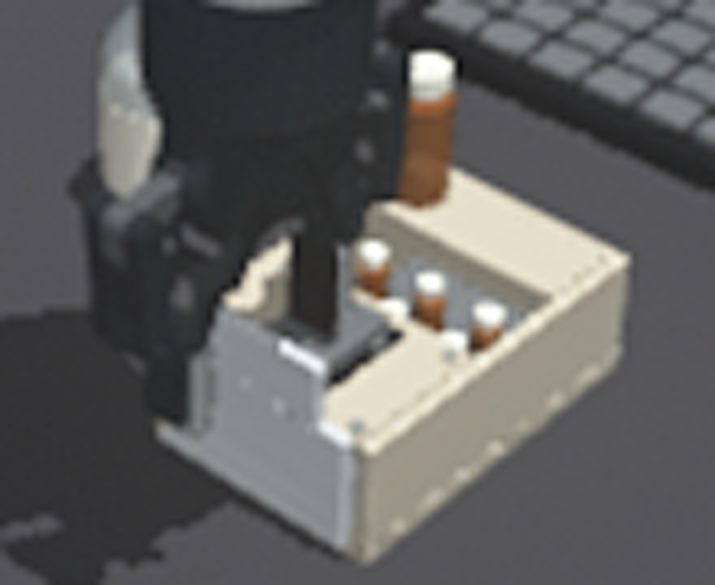

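The rear finger stands over the key (crop px ~(335,335)) and the front finger stands ahead of the plate (~(180,420)). I'll press in small steps.

Call:
arm_command(plan=[{"dp": [0,0,2],"spin": 0},{"dp": [0,0,2],"spin": 0},{"dp": [0,0,0],"spin": 0},{"dp": [0,0,0],"spin": 0}])

```text
clock: 5.75
position: [0.518, -0.1512, 0.2276]
ee_rot: [0.723, 0.691, 0.0, -0.0]
ft_force: [0.4, -0.9, 0.3]
grip_width: 0.764
grasp_force: 0.1
```

Call:
arm_command(plan=[{"dp": [0,0,2],"spin": 0},{"dp": [0,0,0],"spin": 0},{"dp": [0,0,0],"spin": 0}])

```text
clock: 6.05
position: [0.518, -0.1512, 0.2257]
ee_rot: [0.723, 0.691, 0.0, -0.0]
ft_force: [-0.7, 0.8, 2.8]
grip_width: 0.765
grasp_force: 1.3
```

Call:
arm_command(plan=[{"dp": [0,0,2],"spin": 0},{"dp": [0,0,0],"spin": 0},{"dp": [0,0,0],"spin": 0}])

```text
clock: 6.35
position: [0.5181, -0.1513, 0.2238]
ee_rot: [0.723, 0.691, 0.0, 0.0]
ft_force: [-0.8, 1.0, 3.4]
grip_width: 0.767
grasp_force: 2.3
```

Call:
arm_command(plan=[{"dp": [0,0,2],"spin": 0},{"dp": [0,0,0],"spin": 0},{"dp": [0,0,0],"spin": 0},{"dp": [0,0,0],"spin": 0},{"dp": [0,0,0],"spin": 0}])

```text
clock: 6.85
position: [0.5181, -0.1513, 0.222]
ee_rot: [0.723, 0.691, 0.0, 0.0]
ft_force: [-2.8, 1.5, 7.0]
grip_width: 0.768
grasp_force: 3.7
```

Call:
arm_command(plan=[{"dp": [0,0,0.5],"spin": 0},{"dp": [0,0,0],"spin": 0},{"dp": [0,0,0],"spin": 0},{"dp": [0,0,0],"spin": 0},{"dp": [0,0,0],"spin": 0}])

```text
clock: 7.35
position: [0.518, -0.1514, 0.2218]
ee_rot: [0.723, 0.691, 0.0, -0.0]
ft_force: [-5.5, 0.9, 13.1]
grip_width: 0.765
grasp_force: 7.8
```

Call:
arm_command(plan=[{"dp": [0,0,0],"spin": 0},{"dp": [0,0,0],"spin": 0},{"dp": [0,0,0],"spin": 0},{"dp": [0,0,0],"spin": 0},{"dp": [0,0,0],"spin": 0}])

```text
clock: 7.85
position: [0.518, -0.1514, 0.2218]
ee_rot: [0.723, 0.691, 0.0, -0.0]
ft_force: [-6.1, 1.9, 12.5]
grip_width: 0.765
grasp_force: 7.8
```

Run:
```python
from h import *
import cv2
s=viewer.camera("side");o=manip.get_obs();print(o["position"],o["ft_force"],o["grasp_force"])
cv2.imwrite("pics/c5.png",cv2.resize(s[185:275,270:380],None,fx=6.5,fy=6.5,interpolation=cv2.INTER_CUBIC))
```

```text
[ 0.51795794 -0.15134975  0.2217771 ] [-5.49508486  1.78368175 13.03391436] 7.83561670104973
```

View pics/c5.png

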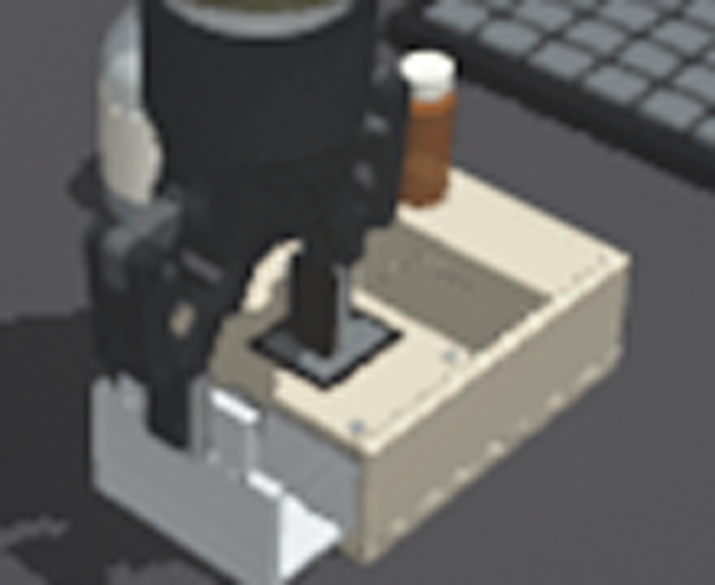

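Run:
```python
from h import *
import cv2
o=manip.get_obs();R=Ro.from_quat(o["ee_rot"]).as_matrix()
c,s=np.cos(-.045),np.sin(-.045)
def w(x,y,z):return [.598+c*x-s*y,-.1545+s*x+c*y,z]
im=cv2.resize(cv2.imread("pics/c5.png"),None,fx=1,fy=1)
sd=viewer.camera("side")
k=5;ox,oy=265,190;im=cv2.resize(sd[oy:oy+110,ox:ox+130],None,fx=k,fy=k,interpolation=cv2.INTER_CUBIC)
for d,col in((.032,(0,0,255)),(.0,(0,255,0))):
    P=[w(-.08-d,y,z) for y,z in((.03,.08),(-.03,.08),(-.03,.054),(-.042,.054),(-.042,.005),(.042,.005),(.042,.054),(.03,.054))]
    q=((proj("side",np.array(P))-[ox,oy])*k).astype(int);cv2.polylines(im,[q],True,col,1)
F=[o["position"]+R@np.array([x,y,.167]) for x,y in((.011,-.0325),(-.011,-.0325),(-.011,-.042),(.011,-.042))]
cv2.polylines(im,[((proj("side",np.array(F))-[ox,oy])*k).astype(int)],True,(255,255,0),1)
cv2.imwrite("pics/c6.png",im);print(o["clock"])
print(finder.find_in("side","plate_a")[:2])
```

```text
7.9
[{'position': [0.486, -0.1614, 0.0238], 'score': 0.66}, {'position': [0.6203, -0.006, 0.0526], 'score': 0.62}]
```

View pics/c6.png

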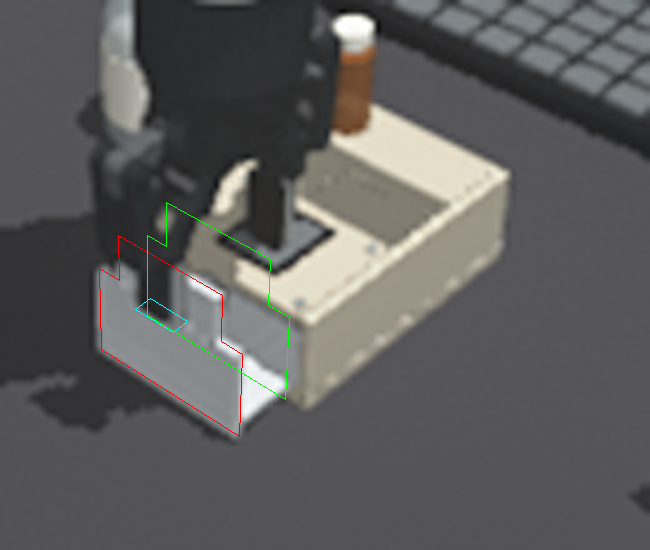

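The overlay for 32 mm out fits the plate, with the finger in front of it and the key down. Handing in.

```bash
python3 -c "
from workcell import manip;print(manip.hand_in())"
```

```text
the job is handed in; nothing more can be done
None
```

I handed the job in with one fingertip holding the loaded (right-hand) dock's key down and its tray, about 32 mm out, resting against the other finger; the hand-in returned no verdict, so I can't confirm it passed.

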